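# Fit the guide mast to the rod-guided sharpener

### The arm

A 6-joint arm with a two-finger parallel gripper is mounted at the origin on a cart in front of the work surface, level with it; the furniture and walls round the work are solid. World frame = base frame: x ahead of the robot, y to its left, z up, the work surface at z = 0. Lengths are in m, angles in rad, forces in N, time in s.
With the tool pointing down it reaches from about 0.375 to 0.9 m from the base axis. Payload 3.1 kg.
Tool frame: the origin (TCP) lies between the finger pads; the fingertips stand 8 mm ahead of it and the grasp point (between the pads) lies 11 mm behind it; z points along the fingers, y is the line along which they close (so a half turn about z gives the same grasp; the last joint's range is limited). The gripper opens to 85 mm and grips with 20 to 120 N. Pads are 22 mm wide; open, the fingers measure 114 mm over their backs; the gripper's body (76 mm by 85 mm) begins 54 mm behind the grasp point. The pads swing forward as they close: fully open they stand 13 mm farther back than shut.
Start: joints at [0.967, 0.527, 1.433, -0, 1.181, -0.178], TCP at [0.258, 0.569, 0.239] pointing down, gripper open.
Joint ranges: [-3.08, 3.08], [-0.75, 2.2], [0.22, 2.44], [-1.43, 4.57], [0, 2.65], [-2.85, 2.85]. Speed limits (rad/s): [2.79, 2.79, 3.14, 3.14, 3.14, 3.14].

### API

Orientations are given as a unit quaternion [x, y, z, w].
In Python, from station import readout, cams, sign_off gives the robot as it stands.
- The arm moves only by the tool send_rows, never from a script. Its argument "commands" is text: rows parted by semicolons, each of 5 numbers parted by spaces: the finger opening in mm, from 0 to 85.4, then the shift along the tool's x, y, z each as a share of 0.02 m, from -1 to 1, then the turn about the tool's z as a share of 4 degrees, from -1 to 1. In form: grip dx dy dz spin; .... A call has 1 to 20 rows; each row shifts and turns the commanded pose from where the row before left it, along the tool's axes as they then stand; what a row does not reach is not made up. A row lasts 1/12 s, in which the tool goes at most 41.7 mm and 7.16 degrees, less where a joint would pass 70% of its speed; a pose out of reach is approached as far as the arm can. A call with a number of a shift or a turn outside -1 to 1 is refused whole. A call with a gripper value outside its range is refused whole. The fingers move at their own pace and stop on an object; "grip_force" is the grip in N (left out, the last holds). Time passes only in rows, so rows that do not move let the fingers close. It gives the time, the measured TCP pose, the force, the opening and the grip force at its end, in the units of the state.
- readout.sense(): the state, without advancing time (a new reading comes with each control period).
- cams.snapshot(name): name is "side" or "top" or "wrist"; returns a dict with "pixels" (400x640x3 uint8, red, green, blue), "intrinsics" (3x3 intrinsics, pixels), "eye" and "rotation" of the camera in the world. Camera axes: x right, y down, z forward; pixel columns grow to the right and rows downward; lengths in m; the calibration is good to about 2 mm. A picture is of the moment at which its call begins. There is no depth.
- sign_off(): hands the job in; it is judged then, once.
The state is a dict: "t": time; "q": joint angles; "qd": joint speeds; "tau": joint torques, N m; "tcp_pos": TCP position; "tool_rot": TCP orientation; "force": force on the tool from outside, world axes, zero at the start; "ft_torque": the same for the moment, N m; "finger_gap": opening from 0.0 (shut) to 1.0 (fully open); "gripper_force": force on a finger pad.
Only numpy, scipy, OpenCV 4.12 (cv2) and the standard library are available. Lean on these libraries where they do the work, as an engineer would, in place of code of your own. Each camera call takes 0.05 s, during which the arm holds its last target. There are 200 camera calls.

### The job

Set up the knife sharpener: lift the guide mast out of its wooden block, slide it right down over the post at the back of the sharpener until its foot sits flush on the boss, and turn it to whichever angle lets the spring button in the post pop out through the hole in the tube. Find the hole by feel and do not force anything: press and turn gently, stop as soon as the button clicks, then let go and leave the red tin and the cup where they stand.

Things in the scene. Friction and masses are not known exactly. Their poses are not given: they have to be found in the camera images.
- mast: Guide mast: upright aluminium tube 28 mm across, 131 mm tall, black top cap, black foot collar 36 mm across (lowest 9 mm). Origin: centre of the foot's underside, z up the tube, x away from its rod eye. Bore 22 mm, 60 mm deep, mouth flared to 31 mm over 8 mm. Rod eye sticks out 43 mm towards -x at z 67 to 85; above z 87 the tube is plain: grip it there. About 0.16 kg. Socket 20 mm deep.
- mast_hole (a point): Centre of the 10.8 mm round hole through the mast's 3 mm wall, on its -x side under the rod eye, 22 mm above the foot.
- parts_block: Light wooden block 84 x 120 x 34 mm that stays put; origin at the centre of its underside. The mast stands in its 39 mm socket, centred at (0, -26 mm), floor 14 mm up, in any direction. Two black knobs 28 mm high stand at (+-20 mm, +36 mm).
- sharpener: Rod-guided knife sharpener screwed to the bench: grey base 230 x 96 mm, steel blade table 70 x 130 mm at its -x end (43 mm high), boss at x = +70 mm with a steel post 21 mm across that rises 52 mm from the boss and ends in a 7 mm taper. Origin: centre of its underside, z up, x from blade table to post.
- seat (a point): Foot of the post: centre of the boss's flat top (42 mm across), 37 mm above the bench, where the mast's foot must sit. Frame as the sharpener's. The post is clamped so that its button points within 0.8 rad either side of the sharpener's -x; the angle is not measured. The hole catches within about 0.1 rad of it. Turning on once caught loads the button hard: over 55 N is too much.
- button (a joint): How far the brass spring button is pressed into the post (m): 0 = out, 0.003 to 0.0045 inside the plain bore, 0.006 = stop. Dome of 10 mm, its centre 22 mm above the seat, tip 15.5 mm from the post's axis. Spring 2 N at 0, 5 N in the bore; the flared mouth presses it in as the mast is pushed down (5 to 10 N), then it rubs in the bore and drops to 0 when the hole meets it.
- tin_oil: Red tin 53 mm across, 75 mm tall, behind the sharpener. Origin under its centre. Leave it alone.
- enamel_cup: White enamel cup with blue rim and handle, 76 mm tall, near the bench's right front corner. Origin under its centre. Leave it alone.

How it is judged:
By the outcome, as a careful person would: the job done as asked, in the order asked, and still so for the second after the job is handed in, with the robot touching nothing.
It also fails if it takes over 72 s, if anything falls off the work surface, if the arm or the gripper's body presses on something with over 40 N, if the wrist force passes 120 N, or if a joint passes its speed limit or range.

## Working session

There is one attempt and no reset: what is moved stays moved. The work goes in short steps, Python scripts to look and compute and a tool call to move; the robot and the scene stay as the last step left them, time stands still between calls to the robot, and variables do not carry over. Pictures are saved under pics/ and viewed, at most 10 in all, crops included, and the job is handed in when it is done.

Besides the shell and the picture viewer there is one more tool, called after "Call:" as name(argument=value, ...), one argument or row to a line, values as JSON. send_rows: Moves the arm, as the interface text tells. Its arguments: {"type":"object","properties":{"commands":{"type":"string"},"grip_force":{"type":"number"}},"required":["commands"]}

```bash
mkdir -p pics; cat > h.py <<'E'
import numpy as np, cv2
from station import readout, cams
def snap(n,f=None):
    s=cams.snapshot(n)
    if f: cv2.imwrite('pics/'+f,np.ascontiguousarray(s['pixels'][:,:,::-1]))
    return s
def ray(s,u,v):
    K=np.array(s['intrinsics']);R=np.array(s['rotation'])
    return np.array(s['eye']),R@np.linalg.inv(K)@np.array([u,v,1.])
def onz(s,u,v,z):
    e,d=ray(s,u,v);return e+d*(z-e[2])/d[2]
def proj(s,p):
    K=np.array(s['intrinsics']);R=np.array(s['rotation'])
    c=K@(R.T@(np.array(p)-np.array(s['eye'])));return c[:2]/c[2]
E
python3 - <<'E'
from h import *
for n in ('top','side'):
    s=snap(n,n+'1.png');print(n,s['eye'],s['rotation'],s['intrinsics'])
print(readout.sense())
E
```

```text
top [ 0.38292291 -0.09501381  1.07373388] [ 0.70684336 -0.70455025  0.04239369 -0.0467352 ] [[434.35226241   0.         320.64868924]
 [  0.         434.35226241 209.19895599]
 [  0.           0.           1.        ]]
side [-0.32790875 -0.3384594   0.9375568 ] [ 0.73482993 -0.55819786  0.22532422 -0.31252058] [[511.92226941   0.         319.36924576]
 [  0.         511.92226941 195.14073088]
 [  0.           0.           1.        ]]
{'t': 0.1, 'q': array([ 9.66502954e-01,  5.28378792e-01,  1.43375758e+00, -3.09627673e-05,
        1.18144399e+00, -1.78492754e-01]), 'qd': array([-0.00038339, -0.00171535, -0.00263263, -0.00128374,  0.00031908,
        0.00016611]), 'tau': array([-1.00763125e-03, -4.43305171e+01, -1.78585678e+01, -2.46439167e-04,
        3.86791697e-03, -2.27881650e-06]), 'tcp_pos': array([0.25776779, 0.56867437, 0.23843332]), 'tool_rot': array([ 2.11289750e-01,  9.77422966e-01, -9.24161115e-04, -3.65898713e-04]), 'force': array([-0.47255146, -0.44966414,  0.42721846]), 'ft_torque': array([ 0.02770014,  0.03843382, -0.01543413]), 'gripper_force': 0.0, 'finger_gap': 0.9970955845547895}
```

View pics/top1.png

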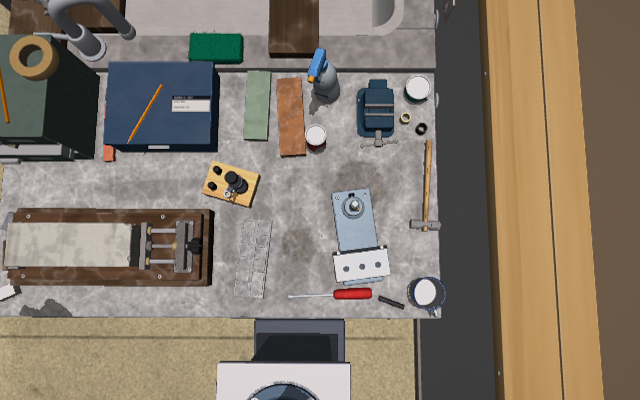

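View pics/side1.png

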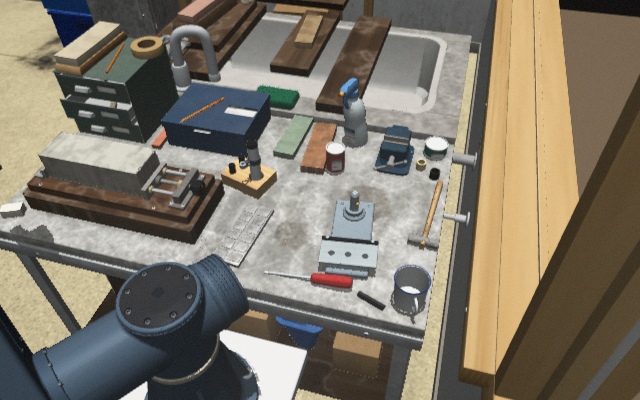

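The top view shows the block at about (230,184) with the mast cap at about (234,178), the post at (354,204) and the tin at (316,135). The side view shows the mast at (254,155) and the post at (354,205).

```bash
cat > fix.py <<'E'
s=open('h.py').read()
s=s.replace("import numpy as np, cv2","import numpy as np, cv2\nfrom scipy.spatial.transform import Rotation as Ro")
s=s.replace("R=np.array(s['rotation'])","R=Ro.from_quat(s['rotation']).as_matrix()")
open('h.py','w').write(s)
E
python3 fix.py
python3 - <<'E'
from h import *
t=snap('top');s=snap('side')
print(onz(t,234,178,.145),onz(t,354,204,.08),proj(t,[.258,.569,.24]))
c=[t['pixels'][150:216,190:270],t['pixels'][176:292,320:400],s['pixels'][130:200,215:285],s['pixels'][180:280,310:390]]
big=[cv2.resize(x,(400,300) if 0 else None,fx=5,fy=5,interpolation=cv2.INTER_CUBIC) for x in c]
W=np.zeros((600,800,3),np.uint8)
def put(x,y0,x0,h,w):
    x=x[:h,:w];W[y0:y0+x.shape[0],x0:x0+x.shape[1]]=x
put(big[0],0,0,330,400);put(cv2.resize(c[1],None,fx=3.4,fy=3.4),0,410,390,390)
put(cv2.resize(c[2],None,fx=3.8,fy=3.8),332,0,268,400);put(cv2.resize(c[3],None,fx=2,fy=2),396,410,204,390)
cv2.imwrite('pics/c1.png',W[:,:,::-1])
E
```

```text
[0.56862905 0.09986825 0.145     ] [ 0.52124388 -0.16562515  0.08      ] [-30.58413828 330.05192604]
```

View pics/c1.png

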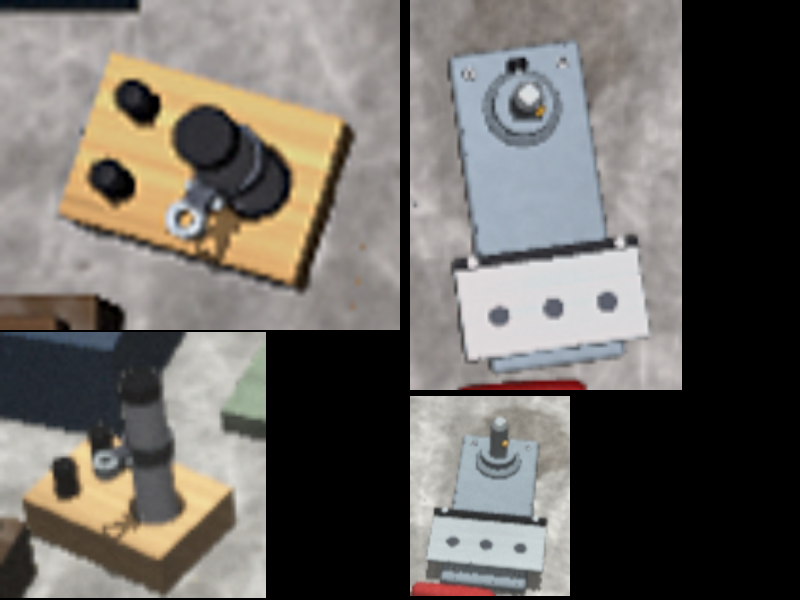

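```bash
python3 - <<'E'
from h import *
t=snap('top');s=snap('side')
A=lambda x,y:(x/5+190-.4,y/5+150-.4)
B=lambda x,y:((x-410)/3.4+320-.35,y/3.4+176-.35)
r=lambda p:np.round(p,4)
def tri(u,v):
    (e1,d1),(e2,d2)=ray(t,*u),ray(s,*v)
    a=np.linalg.lstsq(np.c_[d1,-d2],e2-e1,rcond=None)[0];return (e1+a[0]*d1+e2+a[1]*d2)/2, np.linalg.norm(e1+a[0]*d1-e2-a[1]*d2)
cap=onz(t,*A(207,137),.145);eye=onz(t,*A(186,220),.095)
print('cap',r(cap),'eye',r(eye),'dir eye',np.degrees(np.arctan2(*(eye-cap)[1::-1])))
cs=[onz(t,*A(*c),.034) for c in [(110,52),(352,122),(302,290),(60,215)]]
print('block',[r(c) for c in cs],r(np.mean(cs,0)))
y=(cs[0]+cs[3]-cs[1]-cs[2])/2;y/=np.linalg.norm(y);print('sock',r(np.mean(cs,0)-.026*y),'ydir',y)
print('post top',r(onz(t,*B(530,96),.089)),'boss',r(onz(t,*B(522,108),.037)))
a,b,c,d=[onz(t,*B(*p),.025) for p in [(451,58),(473,255),(578,42),(605,240)]]
for p,q in((a,b),(c,d)): print('base -x dir',np.degrees(np.arctan2(*(q-p)[1::-1])))
bt=[onz(t,*B(540,112),.059)];print('button',r(bt))
print('tri post',tri(B(530,96),((500-410)/2+310,(422-396)/2+180)))
print('tri cap',tri(A(207,137),(140/3.8+215,(375-332)/3.8+130)))
for n,S in(('t',t),('s',s)):
    p=S['pixels'].astype(int);h=cv2.cvtColor(S['pixels'],cv2.COLOR_RGB2HSV)
    m=(h[...,0]>8)&(h[...,0]<28)&(h[...,1]>130)&(h[...,2]>90)
    m[:180]=0;m[222:]=0;m[:,:335]=0;m[:,375:]=0
    v,u=np.nonzero(m);print(n,len(u),u.mean() if len(u) else 0,v.mean() if len(u) else 0)
print('tri button',tri(B(540,112),((505-410)/2+310,(443-396)/2+180)))
m=cv2.inRange(cv2.cvtColor(t['pixels'],cv2.COLOR_RGB2HSV),(0,0,0),(180,255,1))
E
```

```text
cap [0.5708 0.1065 0.145 ] eye [0.5423 0.1258 0.095 ] dir eye 145.87539964193894
block [array([0.6356, 0.1794, 0.034 ]), array([0.6009, 0.0599, 0.034 ]), array([0.5182, 0.0824, 0.034 ]), array([0.5546, 0.2009, 0.034 ])] [0.5773 0.1307 0.034 ]
sock [0.5699 0.1057 0.034 ] ydir [0.28608628 0.95820386 0.        ]
post top [ 0.5203 -0.1671  0.089 ] boss [ 0.5189 -0.1652  0.037 ]
base -x dir -173.6835490827042
base -x dir -172.93116033213298
button [[ 0.5133 -0.1762  0.059 ]]
tri post (array([ 0.52014645, -0.1672251 ,  0.09023331]), np.float64(0.00035442368082036583))
tri cap (array([0.56933827, 0.10504345, 0.15216744]), np.float64(0.0002565124426292272))
t 5 357.6 208.2
s 5 356.8 203.4
tri button (array([ 0.51262422, -0.17591423,  0.06452994]), np.float64(0.00034020276260154545))
```

Call:
send_rows(
  commands="85 0 0 0 1;85 0 0 0 1;85 0 0 0 1;85 0 0 0 1;85 0 0 0 1;85 0 0 0 1;85 0 0 0 1;85 0 0 0 1;85 0 0 0 1;85 0 0 0 1;85 0 0 0 1;85 0 0 0 1;85 0 0 0 1;85 0 0 0 1;85 0 0 0 1;85 0 0 0 0",
)

```text
t: 1.63
tcp_pos: [0.2581, 0.5691, 0.2392]
tool_rot: [0.672, 0.74, -0.0, 0.0]
force: [0.5, 0.3, -0.3]
finger_gap: 0.995
gripper_force: 0.0
```

Call:
send_rows(
  commands="85 -0.98 0.53 0 0;85 -0.98 0.53 0 0;85 -0.98 0.53 0 0;85 -0.98 0.53 0 0;85 -0.98 0.53 0 0;85 -0.98 0.53 0 0;85 -0.98 0.53 0 0;85 -0.98 0.53 0 0;85 -0.98 0.53 0 0;85 -0.98 0.53 0 0;85 -0.98 0.53 0 0;85 -0.98 0.53 0 0;85 -0.98 0.53 0 0;85 -0.98 0.53 0 0;85 -0.98 0.53 0 0;85 -0.98 0.53 0 0;85 -0.98 0.53 0 0;85 -0.98 0.53 0 0;85 -0.98 0.53 0 0;85 -0.98 0.53 0 0",
)

```text
t: 3.3
tcp_pos: [0.5079, 0.1988, 0.2394]
tool_rot: [0.671, 0.741, 0.0, 0.0]
force: [1.2, 1.0, -0.1]
finger_gap: 0.995
gripper_force: 0.0
```

Call:
send_rows(
  commands="85 -0.98 0.53 0 0;85 -0.98 0.53 0 0;85 -0.98 0.53 0 0;85 0 0 0 0;85 0 0 0 0;85 0 0 0 0",
)

```text
t: 3.8
tcp_pos: [0.5441, 0.1447, 0.2392]
tool_rot: [0.671, 0.741, -0.0, -0.001]
force: [-0.7, 0.5, -0.9]
finger_gap: 0.99
gripper_force: 0.0
```

```bash
python3 - <<'E'
from h import *
s=snap('wrist','w1.png');r=readout.sense();print(r['tcp_pos'],r['tool_rot'],r['q'],s['eye'],r['force'],r['ft_torque'])
c=Ro.from_quat(r['tool_rot']).as_matrix();print('yaw',np.degrees(np.arctan2(c[1,0],c[0,0])))
print(proj(s,[.5705,.106,.145]))
E
```

```text
[0.54391341 0.1449893  0.23917201] [ 6.71263050e-01  7.41218993e-01 -2.39053483e-04 -5.14549972e-04] [ 6.18068844e-02  4.44418552e-01  1.58996731e+00  4.49993567e-04
  1.10826770e+00 -3.73671736e-02] [0.53721886 0.21781428 0.37325719] [-0.44669103  0.30738415  0.51113429] [-0.00935151  0.01337815 -0.02120575]
yaw 95.67072491248237
[347.85048317 256.17993081]
```

View pics/w1.png

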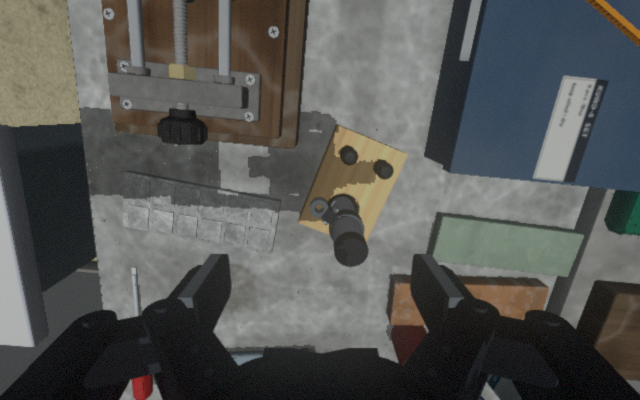

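The wrist view shows the mast cap centred near (350,249) between the open fingers, its rod eye near (319,209), with the fingers clear of the block.

```bash
python3 - <<'E'
from h import *
s=snap('wrist')
g=cv2.cvtColor(s['pixels'],cv2.COLOR_RGB2GRAY)[220:275,322:380]
m=(g<45).astype(np.uint8);n,l,st,c=cv2.connectedComponentsWithStats(m);print(st,c+[322,220])
cs=cv2.findContours(m,0,1)[0];k=max(cs,key=cv2.contourArea);print(cv2.minEnclosingCircle(k))
for v in (247,250): print(onz(s,350,v,.145))
e=onz(s,319,209,.095);print(e)
# foot collar/block corners: 337,125;407,155;~371,235;300,222
cs=[onz(s,*p,.034) for p in [(338,125),(407,155),(300,222)]];print(cs)
E
```

```text
[[   0    0   58   55 3130]
 [  27   13    4    3    6]
 [  20   14    4    3    7]
 [  25   14    1    1    1]
 [  32   14    3    1    3]
 [  35   15    3    2    3]
 [  20   17    1    2    2]
 [  33   17    1    1    1]
 [  16   19    1    1    1]
 [  18   19    1    1    1]
 [  24   18    1    2    2]
 [  14   21    2    1    2]
 [  17   21    3    1    3]
 [  40   21    1    1    1]
 [  13   23    2    4    5]
 [  17   23    2    2    3]
 [  15   27    2    3    3]
 [  19   29    1    1    1]
 [  22   29    1    1    1]
 [  14   30    1    1    1]
 [  17   31    2    2    2]
 [  21   32    2    3    3]
 [  15   34    1    1    1]
 [  19   35    1    1    1]
 [  15   36    1    1    1]
 [  23   37    1    1    1]
 [  18   40    2    1    2]
 [  21   40    1    1    1]
 [  22   42    1    1    1]] [[350.62907348 247.07859425]
 [350.33333333 233.66666667]
 [343.85714286 235.        ]
 [347.         234.        ]
 [355.         234.        ]
 [358.         235.66666667]
 [342.         237.5       ]
 [355.         237.        ]
 [338.         239.        ]
 [340.         239.        ]
 [346.         238.5       ]
 [336.5        241.        ]
 [340.         241.        ]
 [362.         241.        ]
 [335.6        244.4       ]
 [339.66666667 243.66666667]
 [337.33333333 248.        ]
 [341.         249.        ]
 [344.         249.        ]
 [336.         250.        ]
 [339.5        251.5       ]
 [343.33333333 253.        ]
 [337.         254.        ]
 [341.         255.        ]
 [337.         256.        ]
 [345.         257.        ]
 [340.5        260.        ]
 [343.         260.        ]
 [344.         262.        ]]
((21.66666603088379, 15.0), 1.6667672395706177)
[0.5710424  0.11460166 0.145     ]
[0.57137448 0.11197557 0.145     ]
[0.54440233 0.1279655  0.095     ]
[array([0.55705963, 0.20391255, 0.034     ]), array([0.63595569, 0.17959701, 0.034     ]), array([0.52549633, 0.09011714, 0.034     ])]
```

Call:
send_rows(
  commands="85 -0.48 0.29 0 0;85 -0.48 0.29 0 0;85 -0.48 0.29 0 0;85 -0.48 0.29 0 0;85 0 0 0.6 0;85 0 0 0.8 0;85 0 0 0.8 0;85 0 0 0.8 0;85 0 0 0.7 0;85 0 0 0 0;85 0 0 0 0;85 0 0 0 0",
)

```text
t: 4.9
tcp_pos: [0.5726, 0.1079, 0.1659]
tool_rot: [0.672, 0.741, 0.0, 0.001]
force: [0.2, -0.6, 1.9]
finger_gap: 0.994
gripper_force: 0.0
```

```bash
python3 - <<'E'
from h import *
s=snap('wrist','w2.png');t=snap('top');r=readout.sense();print(r['tcp_pos'],r['force'])
print(proj(s,[.5705,.106,.145]),proj(s,r['tcp_pos']))
im=cv2.imread('pics/w2.png');cv2.imwrite('pics/w2c.png',np.vstack([im,np.hstack([cv2.resize(t['pixels'][150:200,195:275,::-1],(320,200)),im[200:400,240:400].repeat(2,1)])]))
E
```

```text
[0.57263094 0.10816641 0.16642843] [-0.09045396  0.26590263 -0.13672745]
[315.87645642 251.78959171] [320.15775248 267.78317508]
```

View pics/w2c.png

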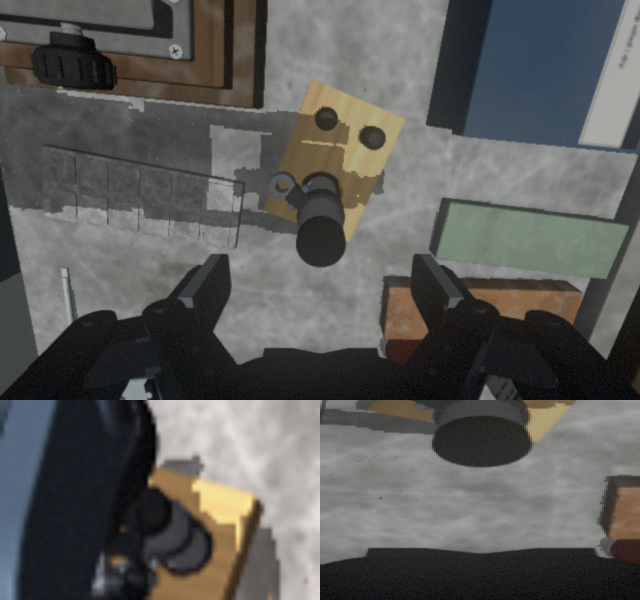

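Wrist view: cap top ellipse centred at about (321,242), between the fingertips (225,260) and (415,260), rod eye at (284,185) to the left.

```bash
python3 - <<'E'
from h import *
s=snap('wrist');r=readout.sense();p=r['tcp_pos']
print(onz(s,321,242,.145),proj(s,[p[0],p[1],.145]),onz(s,284,185,.095),s['eye'],s['intrinsics'][0][0], Ro.from_quat(s['rotation']).as_matrix()[:,2])
E
```

```text
[0.57282455 0.11213252 0.145     ] [319.7031346  248.38874418] [0.54598617 0.12951397 0.095     ] [0.565302   0.18137528 0.30049099] 309.24246538905624 [ 0.03026236 -0.28439483 -0.9582295 ]
```

Call:
send_rows(
  commands="85 0.1 0 0.6 0;85 0 0 0.6 0;85 0 0 0.6 0;85 0 0 0.6 0;85 0 0 0 0;85 0 0 0 0;28 0 0 0 0;24 0 0 0 0;24 0 0 0 0;24 0 0 0 0;24 0 0 0 0;24 0 0 0 0;24 0 0 0 0;24 0 0 0 0;24 0 0 0 0;24 0 0 0 0",
  grip_force=25,
)

```text
t: 6.38
tcp_pos: [0.5718, 0.1104, 0.1178]
tool_rot: [0.672, 0.741, 0.0, 0.0]
force: [0.5, -0.6, 5.5]
finger_gap: 0.319
gripper_force: 26.1
```

```bash
python3 - <<'E'
from h import *
s=snap('wrist','w3.png');r=readout.sense();print(r)
E
```

```text
{'t': 6.4333, 'q': array([-1.05940786e-03,  6.33713444e-01,  1.64544552e+00, -5.15109807e-05,
        8.61355196e-01, -9.88679980e-02]), 'qd': array([ 0.00010794, -0.00154478,  0.00039198, -0.0002326 ,  0.00128199,
        0.00091401]), 'tau': array([-5.76050801e-02, -4.05263436e+01, -1.14705902e+01,  9.15497483e-03,
       -1.54092363e-01,  1.20432005e-02]), 'tcp_pos': array([0.57184323, 0.11038296, 0.11784335]), 'tool_rot': array([6.71682085e-01, 7.40839311e-01, 3.47288760e-04, 4.12989725e-04]), 'force': array([-0.0842142 ,  0.29612022,  4.57090004]), 'ft_torque': array([0.00663518, 0.10955326, 0.01450763]), 'gripper_force': 26.111703515052795, 'finger_gap': 0.3202524985002825}
```

View pics/w3.png

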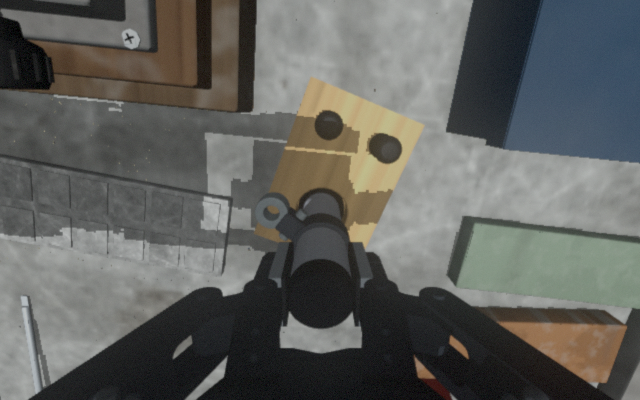

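The mast is gripped upright between the pads; the cap centre is at about (322,294) and the rod eye at (272,211).

Call:
send_rows(
  commands="24 0 0 0 0;24 0 0 -0.2 0;24 0 0 -0.4 0;24 0 0 -0.6 0;24 0 0 -0.8 0;24 0 0 -0.8 0;24 0 0 -0.8 0;24 0 0 -0.8 0;24 0 0 -0.8 0;24 0 0 -0.3 0;24 0 0 0 0;24 0 0 0 0",
  grip_force=40,
)

```text
t: 7.43
tcp_pos: [0.5709, 0.1104, 0.227]
tool_rot: [0.672, 0.741, -0.0, -0.0]
force: [0.4, 0.4, -1.3]
finger_gap: 0.315
gripper_force: 39.8
```

```bash
python3 - <<'E'
from h import *
s=snap('wrist','w4.png');r=readout.sense();p=r['tcp_pos'];R=Ro.from_quat(r['tool_rot']).as_matrix()
print(p,r['force'],r['finger_gap'],r['q'])
c=onz(s,322,294,p[2]-.118+.145);print('cap in tool',R.T@(c-p), 'tcp px at cap',proj(s,[p[0],p[1],p[2]+.027]))
E
```

```text
[0.57052602 0.11037182 0.22634646] [ 0.31985107  0.97702764 -1.94833778] 0.31431226279794844 [-1.09851238e-03  4.84450104e-01  1.55759141e+00 -5.89699429e-06
  1.10178590e+00 -9.88760300e-02]
cap in tool [ 0.00278903  0.00113933 -0.027002  ] tcp px at cap [319.0077296  300.04656879]
```

View pics/w4.png

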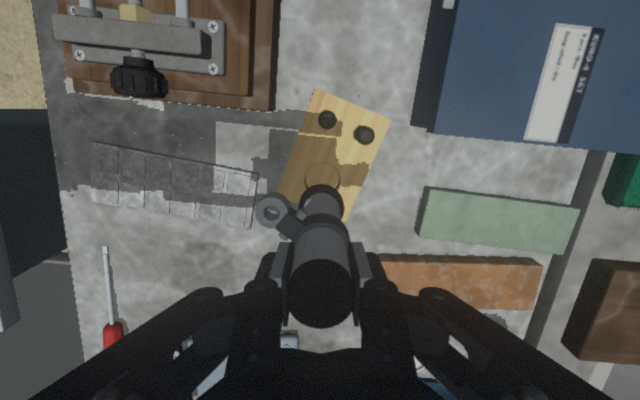

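The mast is clear of the block, and its empty socket shows at (322,178).

Call:
send_rows(
  commands="24 -0.4 -0.12 0 0;24 -0.85 -0.24 0 0;24 -0.85 -0.24 0 0;24 -0.85 -0.24 0 0;24 -0.85 -0.24 0 0;24 -0.85 -0.24 0 0;24 -0.85 -0.24 0 0;24 -0.85 -0.24 0 0;24 -0.85 -0.24 0 0;24 -0.85 -0.24 0 0;24 -0.85 -0.24 0 0;24 -0.85 -0.24 0 0;24 -0.85 -0.24 0 0;24 -0.85 -0.24 0 0;24 -0.85 -0.24 0 0;24 -0.85 -0.24 0 0;24 -0.4 -0.12 0 0;24 0 0 0 0",
)

```text
t: 8.98
tcp_pos: [0.5207, -0.1687, 0.2265]
tool_rot: [0.673, 0.74, -0.0, -0.001]
force: [-0.5, 0.0, -2.6]
finger_gap: 0.312
gripper_force: 39.7
```

Call:
send_rows(
  commands="24 0 0 0 -1;24 0 0 0 -1;24 0 0 0 -1;24 0 0 0 -1;24 0 0 0 -1;24 0 0 0 -1;24 0 0 0 -1;24 0 0 0 -1;24 0 0 0 -1;24 0 0 0 -1;24 0 0 0 -1;24 0 0 0 -1;24 0 0 0 -1;24 0 0 0 -1;24 0 0 0 -1;24 0 0 0 0;24 0 0 0 0;24 0 0 0 0",
)

```text
t: 10.48
tcp_pos: [0.5213, -0.1662, 0.2271]
tool_rot: [0.212, 0.977, 0.0, -0.0]
force: [-0.0, -0.4, -2.0]
finger_gap: 0.318
gripper_force: 39.7
```

```bash
python3 - <<'E'
from h import *
s=snap('side');t=snap('top');w=snap('wrist','w5.png');r=readout.sense();p=r['tcp_pos']
print(p,r['tool_rot'],r['force'],r['ft_torque'],r['q'])
for n,S in(('s',s),('t',t)): print(n,proj(S,p),proj(S,[.5202,-.1668,.089]),proj(S,[p[0],p[1],p[2]-.104]))
W=np.zeros((600,800,3),np.uint8)
W[:400,:400]=cv2.resize(s['pixels'][130:230,305:405],(400,400),interpolation=cv2.INTER_CUBIC)
W[:400,400:]=cv2.resize(t['pixels'][155:255,305:405],(400,400),interpolation=cv2.INTER_CUBIC)
W[400:,:320]=cv2.resize(w['pixels'],(320,200))
cv2.imwrite('pics/c5.png',W[:,:,::-1])
E
```

```text
[ 0.52140329 -0.16660349  0.22722095] [ 2.11548836e-01  9.77367419e-01  6.72629858e-05 -1.17620075e-04] [ 0.50248545 -0.17733847 -1.62717424] [ 0.0129062   0.0249925  -0.01467914] [-5.13510059e-01  4.38644200e-01  1.64149861e+00  6.74612001e-05
  1.06171435e+00 -1.65802049e+00]
s [356.73738084 147.581284  ] [354.73853865 193.33337773] [355.22986049 182.42831038]
t [359.73906147 193.64507153] [354.79287706 203.91177042] [355.81633812 201.23714702]
```

View pics/c5.png

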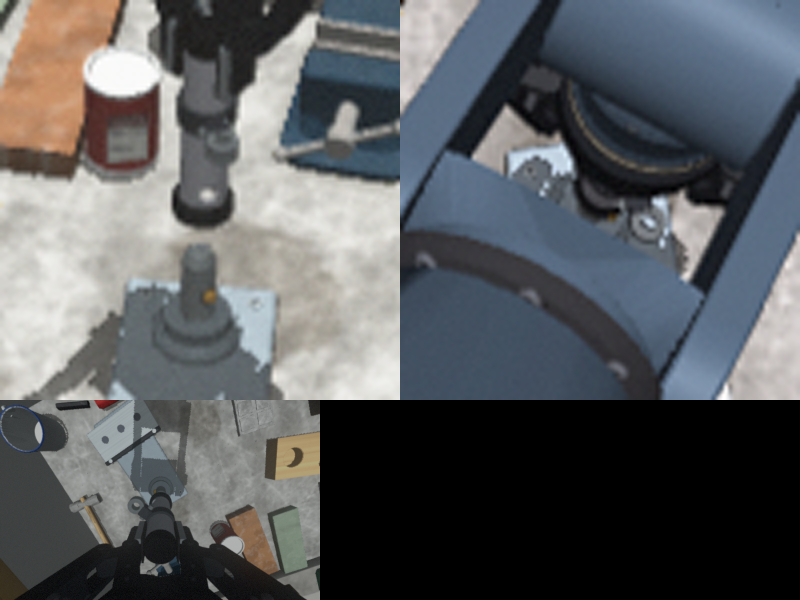

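Side view: the foot (203,215) hangs over the post (198,250), about 1.5 mm to the right of it. The button shows at (209,296), roughly 20° further round than the hole (207,196).

Call:
send_rows(
  commands="24 0.02 0.05 0.4 0;24 0 0 0.5 0;24 0 0 0.5 0;24 0 0 0.2 0;24 0 0 0.2 0;24 0 0 0.2 0;24 0 0 0 0;24 0 0 0 0",
)

```text
t: 11.3
tcp_pos: [0.5215, -0.1658, 0.1871]
tool_rot: [0.211, 0.977, 0.0, -0.0]
force: [-0.0, -0.0, -1.4]
finger_gap: 0.315
gripper_force: 39.7
```

```bash
cat > st.py <<'E'
from h import *
r=readout.sense();R=Ro.from_quat(r['tool_rot']).as_matrix()
print(r['t'],r['tcp_pos'].round(4),'F',r['force'].round(1),'T',r['ft_torque'].round(3),'Ftool',(R.T@r['force']).round(1),'yaw',np.degrees(np.arctan2(R[1,0],R[0,0])).round(1),r['finger_gap'].round(3))
E
python3 st.py
```

```text
Traceback (most recent call last):
  File "st.py", line 3, in <module>
    print(r['t'],r['tcp_pos'].round(4),'F',r['force'].round(1),'T',r['ft_torque'].round(3),'Ftool',(R.T@r['force']).round(1),'yaw',np.degrees(np.arctan2(R[1,0],R[0,0])).round(1),r['finger_gap'].round(3))
                                                                                                                                                                                  ^^^^^^^^^^^^^^^^^^^^^
AttributeError: 'float' object has no attribute 'round'
```

Call:
send_rows(
  commands="24 0 0 0.2 0;24 0 0 0 0",
)

```text
t: 11.47
tcp_pos: [0.5214, -0.1657, 0.1831]
tool_rot: [0.211, 0.977, 0.0, -0.0]
force: [0.3, 0.2, -2.3]
finger_gap: 0.316
gripper_force: 39.7
```

```bash
python3 st.py
```

```text
Traceback (most recent call last):
  File "st.py", line 3, in <module>
    print(r['t'],r['tcp_pos'].round(4),'F',r['force'].round(1),'T',r['ft_torque'].round(3),'Ftool',(R.T@r['force']).round(1),'yaw',np.degrees(np.arctan2(R[1,0],R[0,0])).round(1),r['finger_gap'].round(3))
                                                                                                                                                                                  ^^^^^^^^^^^^^^^^^^^^^
AttributeError: 'float' object has no attribute 'round'
```

Call:
send_rows(
  commands="24 0 0 0.1 0;24 0 0 0.1 0;24 0 0 0 0",
)

```text
t: 11.72
tcp_pos: [0.5213, -0.1656, 0.179]
tool_rot: [0.211, 0.977, 0.0, -0.0]
force: [-0.4, 1.0, -1.8]
finger_gap: 0.317
gripper_force: 39.7
```

```bash
sed -i "s/,r\['finger_gap'\].round(3)//" st.py; python3 st.py
```

```text
11.7167 [ 0.5213 -0.1656  0.179 ] F [-0.4  1.  -1.8] T [0.021 0.046 0.014] Ftool [0.8 0.8 1.8] yaw 155.6
```

Call:
send_rows(
  commands="24 0 0 0.1 0;24 0 0 0.1 0;24 0 0 0.1 0;24 0 0 0 0",
)

```text
t: 12.05
tcp_pos: [0.5212, -0.1656, 0.1728]
tool_rot: [0.211, 0.977, 0.0, -0.0]
force: [-0.5, 0.0, -2.3]
finger_gap: 0.321
gripper_force: 39.7
```

```bash
python3 st.py
```

```text
12.05 [ 0.5212 -0.1656  0.1728] F [-0.5  0.  -2.3] T [ 0.064 -0.024  0.045] Ftool [ 0.4 -0.2  2.3] yaw 155.6
```

Call:
send_rows(
  commands="24 0 0 0.1 0;24 0 0 0.1 0;24 0 0 0.1 0;24 0 0 0.1 0;24 0 0 0 0",
)

```text
t: 12.47
tcp_pos: [0.5212, -0.1656, 0.1648]
tool_rot: [0.211, 0.977, 0.0, -0.0]
force: [-0.2, -0.7, -2.0]
finger_gap: 0.315
gripper_force: 39.7
```

```bash
python3 st.py
```

```text
12.4667 [ 0.5212 -0.1656  0.1648] F [-0.2 -0.7 -2. ] T [ 0.001 -0.     0.018] Ftool [-0.1 -0.7  2. ] yaw 155.6
```

Call:
send_rows(
  commands="24 0 0 0.1 0;24 0 0 0.1 0;24 0 0 0.1 0;24 0 0 0.1 0;24 0 0 0 0",
)

```text
t: 12.88
tcp_pos: [0.5212, -0.1661, 0.1573]
tool_rot: [0.211, 0.977, -0.0, -0.0]
force: [-1.4, -1.1, 0.8]
finger_gap: 0.315
gripper_force: 40.0
```

```bash
python3 st.py
```

```text
12.8833 [ 0.5212 -0.1661  0.1573] F [-1.4 -1.1  0.8] T [-0.414  0.378  0.018] Ftool [ 0.8 -1.6 -0.8] yaw 155.6
```

Call:
send_rows(
  commands="24 0 0 0.1 0;24 0 0 0.1 0;24 0 0 0.1 0;24 0 0 0.1 0;24 0 0 0 0",
)

```text
t: 13.3
tcp_pos: [0.521, -0.1658, 0.1484]
tool_rot: [0.211, 0.977, -0.0, -0.001]
force: [-2.1, -3.6, -4.3]
finger_gap: 0.313
gripper_force: 39.7
```

```bash
python3 st.py
```

```text
13.3 [ 0.521  -0.1658  0.1484] F [-2.1 -3.6 -4.3] T [-0.791  0.318  0.034] Ftool [ 0.4 -4.1  4.3] yaw 155.6
```

Call:
send_rows(
  commands="24 0 0 0.1 0;24 0 0 0.05 0;24 0 0 0.05 0;24 0 0 0.05 0;24 0 0 0 0",
)

```text
t: 13.72
tcp_pos: [0.5215, -0.1659, 0.144]
tool_rot: [0.211, 0.977, -0.0, -0.0]
force: [-1.5, -4.5, -2.7]
finger_gap: 0.309
gripper_force: 39.8
```

```bash
python3 st.py
```

```text
13.7167 [ 0.5215 -0.1659  0.144 ] F [-1.5 -4.5 -2.7] T [-0.909  0.384  0.033] Ftool [-0.5 -4.7  2.7] yaw 155.6
```

Call:
send_rows(
  commands="24 0 0 0.05 0;24 0 0 0.05 0;24 0 0 0 0",
)

```text
t: 13.97
tcp_pos: [0.5216, -0.1658, 0.1422]
tool_rot: [0.211, 0.977, -0.0, 0.0]
force: [-1.0, -3.4, -1.8]
finger_gap: 0.312
gripper_force: 40.0
```

Call:
send_rows(
  commands="24 0 0 0.04 0;24 0 0 0 0",
)

```text
t: 14.13
tcp_pos: [0.5216, -0.1658, 0.1415]
tool_rot: [0.211, 0.977, -0.0, 0.0]
force: [-2.3, -3.7, -0.7]
finger_gap: 0.315
gripper_force: 40.0
```

```bash
python3 st.py
```

```text
14.1333 [ 0.5216 -0.1658  0.1415] F [-2.3 -3.7 -0.7] T [-0.857  0.397 -0.002] Ftool [ 0.5 -4.3  0.7] yaw 155.6
```

Call:
send_rows(
  commands="24 0 0 0.03 0;24 0 0 0 0",
)

```text
t: 14.3
tcp_pos: [0.5217, -0.1658, 0.141]
tool_rot: [0.211, 0.977, -0.0, 0.0]
force: [-2.2, -3.0, 0.2]
finger_gap: 0.316
gripper_force: 40.0
```

Call:
send_rows(
  commands="24 0 0 0.02 0;24 0 0 0 0",
)

```text
t: 14.47
tcp_pos: [0.5217, -0.1659, 0.1409]
tool_rot: [0.211, 0.977, -0.0, 0.0]
force: [-1.8, -2.6, 2.3]
finger_gap: 0.315
gripper_force: 40.2
```

Call:
send_rows(
  commands="24 0 0 0.02 0;24 0 0 0 0",
)

```text
t: 14.63
tcp_pos: [0.5217, -0.1659, 0.1409]
tool_rot: [0.211, 0.977, -0.0, 0.0]
force: [-2.5, -2.8, 6.3]
finger_gap: 0.314
gripper_force: 40.5
```

Call:
send_rows(
  commands="24 0 0 0.02 0;24 0 0 0 0",
)

```text
t: 14.8
tcp_pos: [0.5218, -0.1659, 0.1409]
tool_rot: [0.211, 0.977, -0.0, 0.001]
force: [-2.5, -2.5, 7.4]
finger_gap: 0.32
gripper_force: 40.8
```

```bash
python3 st.py
```

```text
14.8 [ 0.5218 -0.1659  0.1409] F [-2.5 -2.5  7.4] T [-0.696  0.622  0.044] Ftool [ 1.2 -3.3 -7.4] yaw 155.6
```

Call:
send_rows(
  commands="24 0 0 0 -0.5;24 0 0 0 -0.5;24 0 0 0 0",
  grip_force=30,
)

```text
t: 15.05
tcp_pos: [0.5219, -0.1658, 0.1408]
tool_rot: [0.177, 0.984, -0.0, 0.001]
force: [-2.5, -2.1, 8.1]
finger_gap: 0.312
gripper_force: 40.8
```

```bash
python3 st.py
```

```text
15.05 [ 0.5219 -0.1658  0.1408] F [-2.5 -2.1  8.1] T [-0.651  0.553  0.018] Ftool [ 1.6 -2.9 -8.1] yaw 159.7
```

Call:
send_rows(
  commands="24 0 0 0 -0.5;24 0 0 0 -0.5;24 0 0 0 0",
)

```text
t: 15.3
tcp_pos: [0.522, -0.1659, 0.1409]
tool_rot: [0.142, 0.99, -0.0, 0.001]
force: [-2.8, -2.0, 7.9]
finger_gap: 0.314
gripper_force: 40.7
```

```bash
python3 st.py
```

```text
15.3 [ 0.522  -0.1659  0.1409] F [-2.8 -2.   7.9] T [-0.595  0.62   0.066] Ftool [ 2.1 -2.7 -7.9] yaw 163.7
```

Call:
send_rows(
  commands="24 0 0 0 -0.5;24 0 0 0 -0.5;24 0 0 0 0",
)

```text
t: 15.55
tcp_pos: [0.522, -0.1659, 0.1409]
tool_rot: [0.107, 0.994, -0.0, 0.001]
force: [-3.7, -2.9, 8.1]
finger_gap: 0.312
gripper_force: 40.7
```

```bash
python3 st.py
```

```text
15.55 [ 0.522  -0.1659  0.1409] F [-3.7 -2.9  8.1] T [-0.583  0.563  0.015] Ftool [ 3.  -3.6 -8.1] yaw 167.7
```

Call:
send_rows(
  commands="24 0 0 0 -0.5;24 0 0 0 0",
)

```text
t: 15.72
tcp_pos: [0.522, -0.1659, 0.1409]
tool_rot: [0.09, 0.996, -0.0, 0.001]
force: [-2.7, -3.0, 7.8]
finger_gap: 0.319
gripper_force: 40.7
```

```bash
python3 st.py
```

```text
15.7167 [ 0.522  -0.1659  0.1409] F [-2.7 -3.   7.8] T [-0.643  0.549 -0.011] Ftool [ 2.1 -3.4 -7.8] yaw 169.7
```

Call:
send_rows(
  commands="24 0 0 0 -0.5;24 0 0 0 0",
)

```text
t: 15.88
tcp_pos: [0.522, -0.1659, 0.1409]
tool_rot: [0.073, 0.997, -0.0, 0.001]
force: [-3.0, -2.3, 8.3]
finger_gap: 0.32
gripper_force: 40.7
```

```bash
python3 st.py
```

```text
15.8833 [ 0.522  -0.1659  0.1409] F [-3.  -2.3  8.3] T [-0.642  0.543  0.045] Ftool [ 2.7 -2.7 -8.3] yaw 171.7
```

Call:
send_rows(
  commands="24 0 0 0 -0.5;24 0 0 0 0",
)

```text
t: 16.05
tcp_pos: [0.522, -0.1658, 0.1409]
tool_rot: [0.055, 0.998, -0.0, 0.001]
force: [-2.9, -1.5, 8.7]
finger_gap: 0.311
gripper_force: 40.7
```

```bash
python3 st.py
```

```text
16.05 [ 0.522  -0.1658  0.1409] F [-2.9 -1.5  8.7] T [-0.507  0.513  0.013] Ftool [ 2.7 -1.9 -8.7] yaw 173.6
```

Call:
send_rows(
  commands="24 0 0 0 -0.4;24 0 0 0 0",
)

```text
t: 16.22
tcp_pos: [0.522, -0.1657, 0.1409]
tool_rot: [0.042, 0.999, -0.0, 0.001]
force: [-3.2, -1.4, 8.8]
finger_gap: 0.316
gripper_force: 40.8
```

```bash
python3 st.py
```

```text
16.2167 [ 0.522  -0.1657  0.1409] F [-3.2 -1.4  8.8] T [-0.601  0.585  0.014] Ftool [ 3.  -1.7 -8.8] yaw 175.2
```

Call:
send_rows(
  commands="24 0 0 0 -0.4;24 0 0 0 0",
)

```text
t: 16.38
tcp_pos: [0.5219, -0.1657, 0.1408]
tool_rot: [0.028, 1.0, -0.0, 0.001]
force: [-2.4, -1.1, 8.4]
finger_gap: 0.315
gripper_force: 40.8
```

```bash
python3 st.py
```

```text
16.3833 [ 0.5219 -0.1657  0.1408] F [-2.4 -1.1  8.4] T [-0.494  0.548 -0.01 ] Ftool [ 2.3 -1.2 -8.4] yaw 176.8
```

Call:
send_rows(
  commands="24 0 0 0 -0.4;24 0 0 0 0",
)

```text
t: 16.55
tcp_pos: [0.5219, -0.1656, 0.1409]
tool_rot: [0.014, 1.0, -0.0, 0.001]
force: [-3.6, -2.3, 8.9]
finger_gap: 0.318
gripper_force: 40.8
```

```bash
python3 st.py; python3 - <<'E'
from h import *
s=snap('side');W=cv2.resize(s['pixels'][140:240,310:400],(540,600),interpolation=cv2.INTER_CUBIC);cv2.imwrite('pics/s6.png',W[:,:,::-1])
E
```

```text
16.55 [ 0.5219 -0.1656  0.1409] F [-3.6 -2.3  8.9] T [-0.483  0.601  0.003] Ftool [ 3.5 -2.4 -9. ] yaw 178.4
```

View pics/s6.png

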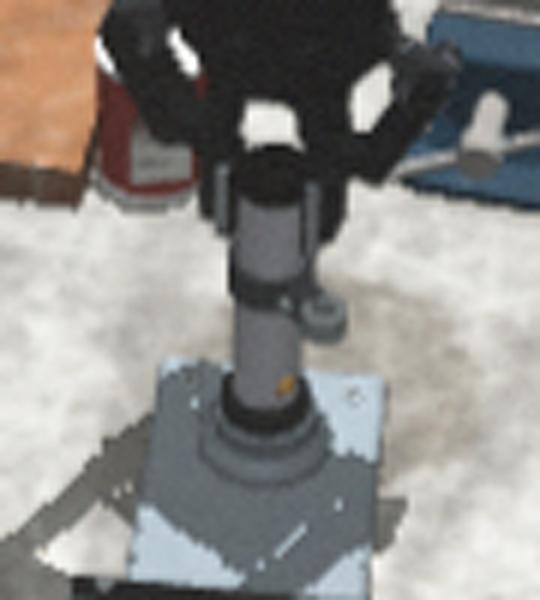

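The side view shows brass in the hole at (287,384), so the hole is at the button. I'll turn a little further to feel whether it has caught.

Call:
send_rows(
  commands="24 0 0 0 -0.3;24 0 0 0 0",
)

```text
t: 16.77
tcp_pos: [0.5219, -0.1656, 0.1409]
tool_rot: [0.003, 1.0, -0.0, 0.001]
force: [-2.5, -1.7, 8.8]
finger_gap: 0.314
gripper_force: 40.8
```

```bash
python3 st.py
```

```text
16.7667 [ 0.5219 -0.1656  0.1409] F [-2.5 -1.7  8.8] T [-0.457  0.638 -0.077] Ftool [ 2.5 -1.7 -8.8] yaw 179.6
```

Call:
send_rows(
  commands="24 0 0 0 -0.3;24 0 0 0 0",
)

```text
t: 16.93
tcp_pos: [0.5219, -0.1657, 0.1409]
tool_rot: [-0.007, 1.0, -0.0, 0.001]
force: [-2.6, -2.2, 8.4]
finger_gap: 0.317
gripper_force: 40.8
```

```bash
python3 st.py
```

```text
16.9333 [ 0.5219 -0.1657  0.1409] F [-2.6 -2.2  8.4] T [-0.496  0.618  0.012] Ftool [ 2.6 -2.2 -8.4] yaw -179.2
```

Call:
send_rows(
  commands="24 0 0 0 -0.3;24 0 0 0 0",
)

```text
t: 17.1
tcp_pos: [0.5219, -0.1657, 0.1409]
tool_rot: [-0.018, 1.0, -0.0, 0.001]
force: [-3.6, -1.8, 8.3]
finger_gap: 0.312
gripper_force: 40.8
```

```bash
python3 st.py
```

```text
17.1 [ 0.5219 -0.1657  0.1409] F [-3.6 -1.8  8.3] T [-0.506  0.621 -0.03 ] Ftool [ 3.7 -1.6 -8.3] yaw -178.0
```

Call:
send_rows(
  commands="24 0 0 0 -0.3;24 0 0 0 0",
)

```text
t: 17.27
tcp_pos: [0.5218, -0.1657, 0.1409]
tool_rot: [-0.028, 1.0, -0.0, 0.001]
force: [-2.8, -1.7, 8.2]
finger_gap: 0.316
gripper_force: 40.8
```

```bash
python3 st.py; python3 - <<'E'
from h import *
s=snap('side');W=cv2.resize(s['pixels'][190:215,340:375],(700,500),interpolation=cv2.INTER_CUBIC);cv2.imwrite('pics/s7.png',W[:,:,::-1])
E
```

```text
17.2667 [ 0.5218 -0.1657  0.1409] F [-2.8 -1.7  8.2] T [-0.482  0.574 -0.017] Ftool [ 2.9 -1.6 -8.2] yaw -176.8
```

View pics/s7.png

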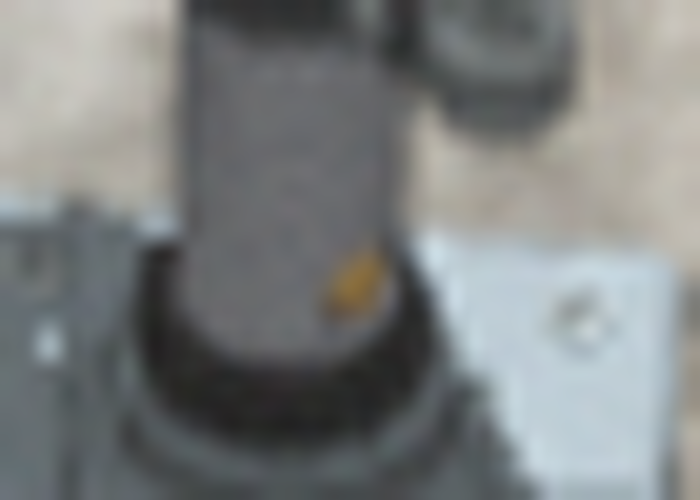

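The side crop shows brass in the hole at (358,288), a little left of where I'd expect the hole centre. I've used all ten pictures, so I'll measure by numbers from here: brass weight in the hole plus averaged torque.

```bash
cat > ms.py <<'E'
from h import *
F=[];T=[];B=[]
for i in range(6):
    s=snap('side');r=readout.sense();F.append(r['force']);T.append(r['ft_torque'])
    p=s['pixels'][196:212,345:372].astype(float);w=np.clip((p[...,0]+p[...,1])/2-p[...,2]-15,0,None);w[p[...,0]<p[...,1]]=0
    y,x=np.mgrid[196:212,345:372];B.append([w.sum(),(w*x).sum()/w.sum(),(w*y).sum()/w.sum(),(w>15).sum()])
R=Ro.from_quat(r['tool_rot']).as_matrix()
print(r['t'],'yaw',np.degrees(np.arctan2(R[1,0],R[0,0])).round(1)%360,'F',np.mean(F,0).round(2),'T',np.mean(T,0).round(3),'brass',np.mean(B,0).round(2),'pos',r['tcp_pos'].round(4))
E
python3 ms.py
```

```text
17.6167 yaw 183.2 F [-3.35 -2.    8.28] T [-0.534  0.579 -0.014] brass [158.   357.42 203.73   4.  ] pos [ 0.5218 -0.1657  0.1409]
```

Call:
send_rows(
  commands="24 0 0 0 0.5;24 0 0 0 0.5;24 0 0 0 0",
)

```text
t: 17.87
tcp_pos: [0.522, -0.1658, 0.1408]
tool_rot: [0.008, 1.0, -0.0, 0.001]
force: [-3.8, -2.9, 9.0]
finger_gap: 0.316
gripper_force: 40.7
```

```bash
python3 ms.py
```

```text
18.1667 yaw 179.2 F [-2.3  -2.66  8.02] T [-0.626  0.536 -0.059] brass [192.92 357.23 203.77   5.  ] pos [ 0.522  -0.1658  0.1409]
```

Call:
send_rows(
  commands="24 0 0 0 0.5;24 0 0 0 0.5;24 0 0 0 0",
)

```text
t: 18.42
tcp_pos: [0.522, -0.1658, 0.1409]
tool_rot: [0.042, 0.999, -0.0, 0.001]
force: [-4.4, -2.6, 8.5]
finger_gap: 0.317
gripper_force: 40.7
```

```bash
python3 ms.py
```

```text
18.7167 yaw 175.2 F [-2.49 -2.4   7.89] T [-0.601  0.542 -0.034] brass [174.5  357.15 203.87   5.  ] pos [ 0.522  -0.1658  0.1408]
```

Overlap seen obliquely through the 3 mm wall biases the angle low, and the roughly 3.5 N side force at 225° says the button is still pressed in. I'll carry on turning and feeling.

Call:
send_rows(
  commands="24 0 0 0 -0.5;24 0 0 0 -0.5;24 0 0 0 -0.5;24 0 0 0 -0.5;24 0 0 0 0",
)

```text
t: 19.13
tcp_pos: [0.5219, -0.1657, 0.1409]
tool_rot: [-0.028, 1.0, -0.0, 0.001]
force: [-2.9, -2.5, 8.8]
finger_gap: 0.315
gripper_force: 40.8
```

Call:
send_rows(
  commands="24 0 0 0 -0.3;24 0 0 0 0",
)

```text
t: 19.3
tcp_pos: [0.5218, -0.1656, 0.1409]
tool_rot: [-0.038, 0.999, -0.0, 0.001]
force: [-3.4, -2.0, 8.5]
finger_gap: 0.314
gripper_force: 40.8
```

```bash
python3 ms.py
```

```text
19.6 yaw 184.4 F [-3.42 -1.69  8.76] T [-0.531  0.597 -0.058] brass [157.5  357.41 203.73   4.  ] pos [ 0.5218 -0.1657  0.1409]
```

Call:
send_rows(
  commands="24 0 0 0 -0.3;24 0 0 0 0",
)

```text
t: 19.77
tcp_pos: [0.5217, -0.1657, 0.1409]
tool_rot: [-0.049, 0.999, -0.0, 0.0]
force: [-3.2, -2.9, 8.5]
finger_gap: 0.319
gripper_force: 40.8
```

```bash
python3 ms.py
```

```text
20.0667 yaw 185.6 F [-3.18 -2.24  8.75] T [-0.52   0.619 -0.057] brass [145.5  357.38 203.78   4.  ] pos [ 0.5217 -0.1657  0.1409]
```

Call:
send_rows(
  commands="24 0 0 0 -0.3;24 0 0 0 0",
)

```text
t: 20.23
tcp_pos: [0.5217, -0.1657, 0.1409]
tool_rot: [-0.059, 0.998, -0.0, 0.0]
force: [-2.9, -1.9, 8.0]
finger_gap: 0.316
gripper_force: 40.8
```

```bash
python3 ms.py
```

```text
20.5333 yaw 186.8 F [-3.16 -2.28  8.83] T [-0.568  0.65  -0.062] brass [109.92 357.55 203.85   3.  ] pos [ 0.5217 -0.1657  0.1409]
```

Call:
send_rows(
  commands="24 0 0 0 -0.4;24 0 0 0 -0.4;24 0 0 0 0",
)

```text
t: 20.78
tcp_pos: [0.5215, -0.1658, 0.1409]
tool_rot: [-0.087, 0.996, -0.0, 0.0]
force: [-3.9, -1.4, 8.9]
finger_gap: 0.315
gripper_force: 40.9
```

```bash
python3 ms.py
```

```text
21.0833 yaw 190.0 F [-3.71 -2.75  9.1 ] T [-0.704  0.782 -0.118] brass [ 71.83 357.56 203.9    3.  ] pos [ 0.5215 -0.1658  0.1409]
```

Call:
send_rows(
  commands="24 0 0 0 -0.4;24 0 0 0 -0.4;24 0 0 0 0",
)

```text
t: 21.33
tcp_pos: [0.5214, -0.1659, 0.1409]
tool_rot: [-0.115, 0.993, -0.0, 0.0]
force: [-5.6, -2.2, 9.3]
finger_gap: 0.318
gripper_force: 40.9
```

```bash
python3 ms.py
```

```text
21.6333 yaw 193.1 F [-4.1  -3.09  9.35] T [-0.78   0.817 -0.353] brass [ 85.67 357.6  204.     3.  ] pos [ 0.5214 -0.1659  0.1409]
```

Torque has risen to −0.35 Nm, so the button has caught. Stopping and backing off to unload it.

Call:
send_rows(
  commands="24 0 0 0 0.4;24 0 0 0 0.4;24 0 0 0 0",
)

```text
t: 21.88
tcp_pos: [0.5217, -0.1657, 0.1409]
tool_rot: [-0.086, 0.996, -0.0, 0.0]
force: [-3.4, -2.0, 8.2]
finger_gap: 0.317
gripper_force: 40.8
```

```bash
python3 ms.py
```

```text
22.1833 yaw 190.0 F [-3.87 -2.65  9.02] T [-0.614  0.721 -0.093] brass [ 81.   357.52 203.74   3.  ] pos [ 0.5217 -0.1658  0.1409]
```

Call:
send_rows(
  commands="24 0 0 0 0.3;24 0 0 0 0",
)

```text
t: 22.35
tcp_pos: [0.5217, -0.1657, 0.1409]
tool_rot: [-0.076, 0.997, -0.0, 0.0]
force: [-2.7, -1.5, 9.4]
finger_gap: 0.317
gripper_force: 40.8
```

```bash
python3 ms.py
```

```text
22.65 yaw 188.8 F [-3.66 -2.54  8.77] T [-0.556  0.663 -0.031] brass [ 76.83 357.51 203.75   2.67] pos [ 0.5217 -0.1657  0.1409]
```

Call:
send_rows(
  commands="24 0 0 0 0.3;24 0 0 0 0",
)

```text
t: 22.82
tcp_pos: [0.5217, -0.1657, 0.1409]
tool_rot: [-0.066, 0.998, -0.0, 0.0]
force: [-3.8, -2.4, 8.4]
finger_gap: 0.313
gripper_force: 40.8
```

```bash
python3 ms.py
```

```text
23.1167 yaw 187.6 F [-3.35 -2.15  8.95] T [-0.541  0.64  -0.02 ] brass [ 74.   357.54 203.67   2.67] pos [ 0.5218 -0.1657  0.1409]
```

Call:
send_rows(
  commands="24 0 0 0 0.4;24 0 0 0 0.4;24 0 0 0 0",
)

```text
t: 23.37
tcp_pos: [0.5219, -0.1657, 0.1409]
tool_rot: [-0.038, 0.999, -0.0, 0.001]
force: [-2.1, -3.2, 8.2]
finger_gap: 0.315
gripper_force: 40.8
```

```bash
python3 ms.py
```

```text
23.6667 yaw 184.4 F [-2.89 -1.97  8.15] T [-0.535  0.593 -0.019] brass [157.42 357.43 203.72   4.  ] pos [ 0.5219 -0.1657  0.1409]
```

Call:
send_rows(
  commands="24 0 0 0 0.4;24 0 0 0 0",
)

```text
t: 23.83
tcp_pos: [0.5219, -0.1657, 0.1409]
tool_rot: [-0.024, 1.0, -0.0, 0.001]
force: [-3.5, -2.2, 8.0]
finger_gap: 0.314
gripper_force: 40.8
```

```bash
python3 ms.py
```

```text
24.1333 yaw 182.8 F [-3.22 -2.4   8.27] T [-0.552  0.554 -0.017] brass [155.33 357.42 203.72   4.  ] pos [ 0.5219 -0.1658  0.1409]
```

Call:
send_rows(
  commands="24 0 0 0 0.4;24 0 0 0 0",
)

```text
t: 24.3
tcp_pos: [0.522, -0.1658, 0.1409]
tool_rot: [-0.01, 1.0, -0.0, 0.001]
force: [-3.1, -2.2, 8.4]
finger_gap: 0.314
gripper_force: 40.7
```

```bash
python3 ms.py
```

```text
24.6 yaw 181.2 F [-2.5  -2.5   8.13] T [-0.571  0.532 -0.014] brass [174.25 357.32 203.73   4.  ] pos [ 0.522  -0.1658  0.1409]
```

Call:
send_rows(
  commands="24 0 0 0 0.5;24 0 0 0 0.5;24 0 0 0 0",
)

```text
t: 24.85
tcp_pos: [0.522, -0.1658, 0.1409]
tool_rot: [0.025, 1.0, -0.0, 0.001]
force: [-2.5, -2.7, 8.4]
finger_gap: 0.317
gripper_force: 40.7
```

```bash
python3 ms.py
```

```text
25.15 yaw 177.2 F [-2.82 -2.47  7.94] T [-0.609  0.558 -0.035] brass [180.67 357.19 203.83   5.  ] pos [ 0.522  -0.1658  0.1409]
```

Call:
send_rows(
  commands="24 0 0 0 0.5;24 0 0 0 0",
)

```text
t: 25.32
tcp_pos: [0.522, -0.1658, 0.1409]
tool_rot: [0.042, 0.999, -0.0, 0.001]
force: [-3.1, -1.9, 7.5]
finger_gap: 0.312
gripper_force: 40.7
```

```bash
python3 ms.py
```

```text
25.6167 yaw 175.2 F [-2.92 -2.49  8.21] T [-0.61   0.567 -0.033] brass [180.5  357.2  203.83   5.  ] pos [ 0.522  -0.1658  0.1409]
```

Call:
send_rows(
  commands="24 0 0 0 0.5;24 0 0 0 0",
)

```text
t: 25.78
tcp_pos: [0.522, -0.1659, 0.1409]
tool_rot: [0.06, 0.998, -0.0, 0.001]
force: [-3.3, -2.8, 8.2]
finger_gap: 0.317
gripper_force: 40.7
```

```bash
python3 ms.py
```

```text
26.0833 yaw 173.2 F [-2.4  -2.46  8.14] T [-0.653  0.549 -0.009] brass [170.92 357.17 203.87   5.  ] pos [ 0.522  -0.1659  0.1408]
```

```bash
cat >> ms.py <<'E'
np.save('e%d.npy'%round(np.degrees(np.arctan2(R[1,0],R[0,0]))%360),s['pixels'][170:215,335:385])
E
python3 ms.py
```

```text
26.3833 yaw 173.2 F [-2.75 -2.52  7.85] T [-0.656  0.547 -0.019] brass [170.58 357.16 203.86   5.  ] pos [ 0.522  -0.1659  0.1409]
```

Call:
send_rows(
  commands="24 0 0 0 -0.5;24 0 0 0 -0.5;24 0 0 0 -0.5;24 0 0 0 -0.5;24 0 0 0 -0.5;24 0 0 0 0",
)

```text
t: 26.88
tcp_pos: [0.5219, -0.1657, 0.1409]
tool_rot: [-0.028, 1.0, -0.0, 0.001]
force: [-2.8, -1.1, 8.2]
finger_gap: 0.315
gripper_force: 40.8
```

```bash
python3 ms.py
```

```text
27.1833 yaw 183.2 F [-3.25 -1.97  8.72] T [-0.52   0.566  0.052] brass [157.17 357.42 203.71   4.  ] pos [ 0.5219 -0.1657  0.1409]
```

Call:
send_rows(
  commands="24 0 0 0 -0.5;24 0 0 0 -0.5;24 0 0 0 -0.5;24 0 0 0 0",
)

```text
t: 27.52
tcp_pos: [0.5215, -0.1658, 0.1409]
tool_rot: [-0.08, 0.997, -0.0, 0.0]
force: [-4.2, -2.1, 9.2]
finger_gap: 0.317
gripper_force: 40.9
```

```bash
python3 ms.py; ls e*; python3 - <<'E'
import numpy as np,cv2,glob
fs=sorted(glob.glob('e*.npy'));I=[cv2.cvtColor(np.load(f),cv2.COLOR_RGB2GRAY) for f in fs]
I=[cv2.resize(i,None,fx=8,fy=8,interpolation=cv2.INTER_CUBIC) for i in I]
# eye ~ side px (364,192) -> crop (29,22)
t=I[0][14*8:28*8,22*8:36*8]
for f,i in zip(fs,I):
    r=cv2.matchTemplate(i,t,cv2.TM_CCOEFF_NORMED);_,v,_,l=cv2.minMaxLoc(r);print(f,v,l[0]/8+335,l[1]/8+170)
for f in fs:
    g=cv2.cvtColor(np.load(f),cv2.COLOR_RGB2GRAY);print(f);print(g[16:30:2,12:42])
E
```

```text
27.8167 yaw 189.2 F [-3.85 -2.26  9.19] T [-0.658  0.76  -0.071] brass [100.92 357.5  203.94   3.  ] pos [ 0.5215 -0.1658  0.1409]
e173.npy
e183.npy
e189.npy
e173.npy 1.0 357.0 184.0
e183.npy 0.9098392128944397 357.875 183.25
e189.npy 0.839026927947998 359.0 183.0
e173.npy
[[214  77  46  50  57  68  80  85 100  91  80  71  58  60  57  80 149 159
  171 180 181 182 190 199 207 209 199 195 205 213]
 [219 132  49  52  51  48  51  47  49  49  52  61  65  61  59  69 110 144
  156 163 162 157 161 159 158 163 164 167 171 186]
 [189 175  90  65  53  49  51  50  57  88 100  56  69  88  95  84 109 114
  131 143 154 162 164 167 175 182 191 193 183 177]
 [165 147 102  97 100  92  95  86  89  91  82  56  85 120 104  90  90  94
  113 125 150 167 160 159 167 179 186 181 172 179]
 [173 151 103  97 102 105 106 111 110 107 103  87  72  84 107 109 110 105
   95  93 160 166 169 169 171 181 182 176 175 171]
 [164 153  96  97 102 106 106 110 108 106 104 100  88  82  85  81  87  81
   84 118 163 172 179 178 176 180 186 189 181 175]
 [171 160  92  98 101 104 107 109 109 107 102 100  95 114 156 147 143 138
  
[... 1119 characters left out ...]
 57  54  64  64  74  88
  105 118 129 144 155 157 162 163 166 166 173 187]
 [190 170  69  54  51  45  51  48  47  49  60 112 107  69  53  95 117  89
   88  84  88 120 126 168 174 181 195 191 182 177]
 [167 148  95 100 100  89  82  82  84  81  88  91  78  67  59  79 100 107
  111 112 106 105 102 160 166 179 190 178 176 178]
 [170 128  93  98 102 101 107 109 109 106 106 101  96 119 159  94  80  86
   88  86  84  88 126 173 173 178 177 180 174 172]
 [161 130  95 100 100 102 109 110 109 110 104 103 100 126 167 171 152 127
  125 121 137 141 179 179 180 181 190 188 184 172]
 [171 145  96  99 106 105 111 110 108 114 103  98 100 138 174 173 169 160
  162 160 154 158 169 173 174 179 187 187 188 180]]
```

Torque changes sign near yaw 185–186, which looks like a partial catch. The side load suggests the mast is cocked in the grip, so I'll release it to sit freely and then regrip gently.

Call:
send_rows(
  commands="24 0 0 0 0.5;24 0 0 0 0.5;24 0 0 -0.06 0;40 0 0 0 0;40 0 0 0 0;40 0 0 0 0;40 0 0 0 0;40 0 0 0 0",
)

```text
t: 28.48
tcp_pos: [0.5215, -0.1654, 0.1407]
tool_rot: [-0.045, 0.999, 0.0, -0.0]
force: [0.3, -0.2, 0.3]
finger_gap: 0.466
gripper_force: 0.0
```

```bash
python3 ms.py
```

```text
28.7833 yaw 185.2 F [-0.22  0.28 -0.16] T [-0.039 -0.019 -0.012] brass [102.67 357.5  203.93   3.  ] pos [ 0.5215 -0.1657  0.1409]
```

Call:
send_rows(
  commands="26 0 0 0 0;24 0 0 0 0;24 0 0 0 0;24 0 0 0 0;24 0 0 0 0",
  grip_force=20,
)

```text
t: 29.2
tcp_pos: [0.5215, -0.1657, 0.141]
tool_rot: [-0.045, 0.999, 0.0, 0.0]
force: [-0.8, 1.1, 1.5]
finger_gap: 0.32
gripper_force: 21.0
```

```bash
python3 ms.py
```

```text
29.5 yaw 185.2 F [-0.01  0.87  1.64] T [ 0.126  0.023 -0.007] brass [103.25 357.53 203.92   3.  ] pos [ 0.5215 -0.1657  0.141 ]
```

Call:
send_rows(
  commands="24 0 0 0.05 0;24 0 0 0.03 0;24 0 0 0 0.4;24 0 0 0 0.4;24 0 0 0 0",
)

```text
t: 29.92
tcp_pos: [0.5221, -0.166, 0.1409]
tool_rot: [-0.017, 1.0, -0.001, 0.001]
force: [-1.3, 1.2, 11.1]
finger_gap: 0.321
gripper_force: 21.9
```

```bash
python3 ms.py
```

```text
30.2167 yaw 182.0 F [-1.65  1.1  10.98] T [ 0.314  0.305 -0.007] brass [124.08 357.38 203.9    3.  ] pos [ 0.5221 -0.166   0.1409]
```

Call:
send_rows(
  commands="24 0 0 0 0.4;24 0 0 0 0.4;24 0 0 0 0",
)

```text
t: 30.47
tcp_pos: [0.5223, -0.1662, 0.1409]
tool_rot: [0.011, 1.0, -0.001, 0.001]
force: [-1.7, 0.6, 11.0]
finger_gap: 0.32
gripper_force: 21.9
```

```bash
python3 ms.py;  python3 - <<'E'
import numpy as np,cv2,glob
for f in sorted(glob.glob('e*.npy')):
    g=cv2.cvtColor(np.load(f),cv2.COLOR_RGB2GRAY);print(f,g[22,28:38],g[24,28:38])
E
```

```text
30.7667 yaw 178.8 F [-0.87  1.28 10.36] T [0.241 0.212 0.026] brass [129.58 357.3  203.93   3.  ] pos [ 0.5224 -0.1662  0.1409]
e173.npy [ 90  94 113 125 150 167 160 159 167 179] [110 105  95  93 160 166 169 169 171 181]
e179.npy [100  94  99 109 121 154 162 158 164 182] [ 95  99  98  81  86 144 170 172 172 178]
e182.npy [112 103 104 108 114 123 159 158 169 179] [ 84  92  91  81  84 107 170 167 173 177]
e183.npy [121 111 105 106 113 111 161 159 166 181] [ 83  83  84  84  82 107 169 171 171 178]
e185.npy [115 112 108 106 111 106 136 160 166 182] [ 82  84  84  84  82  93 166 169 172 179]
e189.npy [100 107 111 112 106 105 102 160 166 179] [ 80  86  88  86  84  88 126 173 173 178]
```

```bash
sed -i 's/range(6)/range(3)/' ms.py
```

Call:
send_rows(
  commands="24 0 0 0 -0.5;24 0 0 0 -0.5;24 0 0 0 -0.5;24 0 0 0 -0.5;24 0 0 0 0",
)

```text
t: 31.18
tcp_pos: [0.5218, -0.1657, 0.1409]
tool_rot: [-0.06, 0.998, -0.0, 0.001]
force: [-1.8, 1.6, 11.2]
finger_gap: 0.319
gripper_force: 22.0
```

```bash
python3 ms.py
```

```text
31.3333 yaw 186.8 F [-1.79  1.59 11.41] T [ 0.398  0.365 -0.034] brass [ 95.   357.51 203.78   3.  ] pos [ 0.5218 -0.1657  0.1409]
```

Call:
send_rows(
  commands="24 0 0 0 -0.5;24 0 0 0 -0.3;24 0 0 0 0",
)

```text
t: 31.58
tcp_pos: [0.5215, -0.1659, 0.1409]
tool_rot: [-0.087, 0.996, -0.0, 0.0]
force: [-3.8, 1.1, 11.5]
finger_gap: 0.319
gripper_force: 22.0
```

```bash
python3 ms.py
```

```text
31.7333 yaw 190.0 F [-3.24  0.91 12.5 ] T [ 0.262  0.52  -0.119] brass [ 86.67 357.6  203.98   3.  ] pos [ 0.5215 -0.1659  0.1409]
```

Call:
send_rows(
  commands="24 0 0 0 -0.4;24 0 0 0 0",
)

```text
t: 31.9
tcp_pos: [0.5214, -0.166, 0.1409]
tool_rot: [-0.101, 0.995, -0.0, 0.0]
force: [-3.5, 0.5, 12.9]
finger_gap: 0.32
gripper_force: 22.0
```

```bash
python3 ms.py
```

```text
32.05 yaw 191.5 F [-2.94  1.06 12.23] T [ 0.215  0.579 -0.295] brass [ 85.83 357.6  204.     3.  ] pos [ 0.5214 -0.166   0.1409]
```

Call:
send_rows(
  commands="24 0 0 0 -0.4;24 0 0 0 0",
)

```text
t: 32.22
tcp_pos: [0.5216, -0.1659, 0.1409]
tool_rot: [-0.115, 0.993, -0.0, 0.0]
force: [-2.3, 0.9, 11.9]
finger_gap: 0.322
gripper_force: 22.0
```

```bash
python3 ms.py
```

```text
32.3667 yaw 193.1 F [-2.67  1.46 11.93] T [ 0.249  0.495 -0.305] brass [ 76.83 357.69 204.     2.  ] pos [ 0.5216 -0.166   0.1409]
```

There is a repeatable wall at about 190.5. Now I'll feel for the wall on the other side with the light grip.

Call:
send_rows(
  commands="24 0 0 0 0.5;24 0 0 0 0.5;24 0 0 0 0.5;24 0 0 0 0.5;24 0 0 0 0",
)

```text
t: 32.78
tcp_pos: [0.5219, -0.166, 0.1409]
tool_rot: [-0.045, 0.999, -0.001, 0.001]
force: [-2.3, 1.6, 10.3]
finger_gap: 0.317
gripper_force: 21.9
```

```bash
python3 ms.py
```

```text
32.9333 yaw 185.2 F [-1.95  0.99 11.43] T [ 0.337  0.315 -0.019] brass [ 99.17 357.51 203.93   3.  ] pos [ 0.522  -0.166   0.1409]
```

Call:
send_rows(
  commands="24 0 0 0 0.5;24 0 0 0 0.5;24 0 0 0 0.5;24 0 0 0 0.5;24 0 0 0 0",
)

```text
t: 33.35
tcp_pos: [0.5225, -0.1663, 0.1409]
tool_rot: [0.025, 1.0, -0.001, 0.001]
force: [-1.1, 1.1, 9.3]
finger_gap: 0.318
gripper_force: 21.8
```

```bash
python3 ms.py
```

```text
33.5 yaw 177.2 F [-1.12 -0.    9.92] T [ 0.204  0.184 -0.028] brass [135.67 357.22 203.97   3.  ] pos [ 0.5225 -0.1663  0.1409]
```

Call:
send_rows(
  commands="24 0 0 0 0.5;24 0 0 0 0.5;24 0 0 0 0",
)

```text
t: 33.75
tcp_pos: [0.5224, -0.1664, 0.1409]
tool_rot: [0.06, 0.998, -0.001, 0.001]
force: [-1.5, 0.9, 10.5]
finger_gap: 0.323
gripper_force: 21.8
```

```bash
python3 ms.py
```

```text
33.9 yaw 173.2 F [-1.23  0.38  9.54] T [0.149 0.223 0.025] brass [144.67 357.19 203.94   4.  ] pos [ 0.5224 -0.1664  0.1409]
```

Call:
send_rows(
  commands="24 0 0 0 0.5;24 0 0 0 0.5;24 0 0 0 0",
)

```text
t: 34.15
tcp_pos: [0.5223, -0.1664, 0.1409]
tool_rot: [0.094, 0.996, -0.001, 0.001]
force: [-1.5, 0.1, 10.1]
finger_gap: 0.321
gripper_force: 21.8
```

```bash
python3 ms.py
```

```text
34.3 yaw 169.2 F [-1.14  0.66 10.  ] T [0.146 0.237 0.05 ] brass [ 79.67 356.97 203.95   2.33] pos [ 0.5224 -0.1664  0.1409]
```

Call:
send_rows(
  commands="24 0 0 0 0.5;24 0 0 0 0",
)

```text
t: 34.47
tcp_pos: [0.5223, -0.1664, 0.1409]
tool_rot: [0.111, 0.994, -0.001, 0.001]
force: [-1.5, -0.4, 10.5]
finger_gap: 0.324
gripper_force: 21.8
```

```bash
python3 ms.py
```

```text
34.6167 yaw 167.3 F [-1.43  0.22 10.69] T [0.122 0.258 0.16 ] brass [ 75.17 357.01 203.92   2.33] pos [ 0.5222 -0.1664  0.1409]
```

Call:
send_rows(
  commands="24 0 0 0 0.5;24 0 0 0 0",
)

```text
t: 34.78
tcp_pos: [0.5223, -0.1665, 0.1409]
tool_rot: [0.128, 0.992, -0.001, 0.001]
force: [-2.1, 1.0, 9.6]
finger_gap: 0.322
gripper_force: 21.8
```

```bash
python3 ms.py
```

```text
34.9333 yaw 165.3 F [-1.42  0.64  9.93] T [0.081 0.181 0.205] brass [ 77.5  357.   203.93   2.67] pos [ 0.5223 -0.1665  0.1409]
```

Call:
send_rows(
  commands="24 0 0 0 0.5;24 0 0 0 0",
)

```text
t: 35.1
tcp_pos: [0.5224, -0.1665, 0.1408]
tool_rot: [0.146, 0.989, -0.001, 0.001]
force: [-1.2, 1.4, 10.5]
finger_gap: 0.321
gripper_force: 21.8
```

```bash
python3 ms.py
```

```text
35.25 yaw 163.3 F [-1.28  0.24  9.86] T [0.012 0.181 0.323] brass [ 73.5  356.91 204.04   2.33] pos [ 0.5224 -0.1665  0.1409]
```

Walls on both sides, at about 168 and 190, so the button is out in the hole. Centring in the play, unloading, then letting go.

Call:
send_rows(
  commands="24 0 0 0 -0.5;24 0 0 0 -0.5;24 0 0 0 -0.5;24 0 0 0 -0.5;24 0 0 0 -0.5;24 0 0 0 -0.5;24 0 0 0 -0.5;24 0 0 0 0",
)

```text
t: 35.92
tcp_pos: [0.5227, -0.1664, 0.1409]
tool_rot: [0.024, 1.0, -0.001, 0.002]
force: [-0.1, 1.1, 8.8]
finger_gap: 0.321
gripper_force: 21.8
```

```bash
python3 ms.py
```

```text
36.0667 yaw 177.2 F [-0.5   0.6   9.57] T [0.19  0.076 0.027] brass [135.83 357.28 203.93   3.  ] pos [ 0.5227 -0.1664  0.1409]
```

Call:
send_rows(
  commands="24 0 0 -0.03 0;24 0 0 0 0",
)

```text
t: 36.23
tcp_pos: [0.5226, -0.1664, 0.1409]
tool_rot: [0.024, 1.0, -0.001, 0.001]
force: [0.2, 0.1, 7.4]
finger_gap: 0.321
gripper_force: 21.5
```

Call:
send_rows(
  commands="24 0 0 -0.04 0;24 0 0 0 0",
)

```text
t: 36.4
tcp_pos: [0.522, -0.1661, 0.1409]
tool_rot: [0.024, 1.0, -0.0, 0.001]
force: [0.4, 0.4, 3.4]
finger_gap: 0.325
gripper_force: 21.3
```

Call:
send_rows(
  commands="45 0 0 0 0;70 0 0 0 0;85 0 0 0 0;85 0 0 0 0;85 0 0 0 0;85 0 0 0 0;85 0 0 0 0;85 0 0 -0.2 0;85 0 0 -0.4 0;85 0 0 -0.8 0;85 0 0 -0.8 0;85 0 0 -0.8 0;85 0 0 -0.8 0;85 0 0 -0.8 0;85 0 0 -0.5 0;85 0 0 -0.2 0;85 0 0 0 0;85 0 0 0 0;85 0 0 0 0",
)

```text
t: 37.98
tcp_pos: [0.5209, -0.1655, 0.2458]
tool_rot: [0.024, 1.0, 0.0, -0.001]
force: [-1.1, 0.3, -0.1]
finger_gap: 0.994
gripper_force: 0.0
```

```bash
python3 ms.py
```

```text
Traceback (most recent call last):
  File "ms.py", line 4, in <module>
    s=snap('side');r=readout.sense();F.append(r['force']);T.append(r['ft_torque'])
  File "h.py", line 5, in snap
    s=cams.snapshot(n)
ValueError: 200 camera calls are used up
```

```bash
python3 -c "
from station import sign_off
print(sign_off())"
```

```text
the job is handed in; nothing more can be done
None
```

I handed the job in with the mast down on the boss and the button apparently out in the hole: the mast stopped turning at both ends of about 20° of play, at no more than 0.35 Nm (about 25 N on the button). I missed the click when it happened and turned on until I felt those stops. By the end the camera calls were used up, so nothing was checked visually after I let go.

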